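Pair the fired planters with their drip saucers

ROBOT

A 6-joint arm with a two-finger parallel gripper is mounted at the origin on the work surface. World frame = base frame: x ahead of the robot, y to its left, z up, the work surface at z = 0. Lengths are in mm, angles in rad, forces in N, time in s.
With the tool pointing down it reaches from about 250 to 850 mm from the base axis. Payload 12.5 kg.
Tool frame: the origin (TCP) lies at the very end of the fingers, on their centre line; the grasp point (between the pads) lies 19 mm behind it; z points along the fingers, y is the line along which they close (so a half turn about z gives the same grasp; the last joint's range is limited). The gripper opens to 93 mm and grips with 3 to 60 N. Pads are 15 mm wide; open, the fingers measure 128 mm over their backs; the gripper's body (75 mm by 188 mm) begins 65 mm behind the grasp point.
Start: joints at [1.164, 0.351, 1.652, -0, 1.139, -0.085], TCP at [173.919, 521.763, 218.633] pointing down, gripper open.
Joint ranges: [-2.75, 2.75], [-0.79, 2.1], [0.01, 2.65], [-1.57, 4.71], [0.07, 3.14], [-2.87, 2.87]. Speed limits (rad/s): [2.22, 2.22, 2.79, 3.14, 3.14, 3.14].

INTERFACE

Orientations are given as a rotation vector (axis times angle).
In Python, from bench import * gives the robot as it stands. The module is installed in compiled form; this text tells all that it offers.
- The arm moves only by the shell command python3 -m handwheel 'ROWS' [FORCE]. ROWS is JSON, a list of rows, each an object of numbers: "tx", "ty", "tz": the shift along the tool's x, y, z in mm; "ax", "ay", "az": the turn, a rotation vector about the tool's x, y, z in degrees; "gripper": the gripper command: -1 is shut, 1 is fully open, values between are in proportion. A call has 1 to 5 rows; each row shifts and turns the commanded pose from where the row before left it, along the tool's axes as they then stand; what a row does not reach is not made up. A row lasts 1/8 s, in which the tool goes at most 62.5 mm and 10.7 degrees, less where a joint would pass 70% of its speed; a pose out of reach is approached as far as the arm can. A call is refused whole if a number of a shift passes 62.5 or a number of a turn 10.7, either way. A call with a gripper value outside its range is refused whole. The fingers move at their own pace and stop on an object; FORCE is the grip in N (left out, the last holds). Time passes only in rows, so rows that do not move let the fingers close. It gives the time, the measured TCP pose, the force, the opening and the grip force at its end, in the units of the state.
- state(): the state, without advancing time (a new reading comes with each control period).
- snapshot(name): name is "scene" or "side" or "wrist"; returns (picture, depth): 420x560x3 uint8, red, green, blue; 420x560 float32, mm along the optical axis (not along the pixel's ray), 0 where there is no reading.
- get_calibration(name): a dict with "camera_matrix" (3x3 intrinsics, pixels), "camera_from_world" (4x4, takes a point from world to camera coordinates); the wrist camera has in their place "hand_eye" (4x4, takes a point from camera to tool coordinates, whose origin is the TCP and whose axes are the flange's). Camera axes: x right, y down, z forward; pixel columns grow to the right and rows downward; lengths in mm; the calibration is good to about 2 mm. A picture is of the moment at which its call begins: read the wrist's pose just before it. get_calibration takes no time and is no camera call.
- finish_job(): hands the job in; it is judged then, once.
Trained networks look in the newest picture that a camera, given by its name, has taken for a name from the list of things; names that differ only in an ending like _2 or _b are one class to them, and where a whole thing is asked for, a point or a joint stands for the part that bears it (a point fixed in the world has none). Each returns a list of dicts, best first, with "score" (0 to 1); they miss things now and then, are a little off and sometimes report something else, mostly with a low value. They report only what shows in the picture. A call takes as long as a camera call. They do not tell look-alikes from the thing itself.
- spot_in(camera, target): "at" ([column, row] in pixels, amid what is visible of it).
The state is a dict: "t": time; "q": joint angles; "joint_velocities": joint speeds; "joint_torque": joint torques, N m; "ee_pos": TCP position; "ee_rot": TCP orientation; "ft_force": force on the tool from outside, world axes, zero at the start; "torque": the same for the moment, N m; "width": finger opening in mm; "grip_force": force on a finger pad.
Only numpy, scipy, OpenCV 4.12 (cv2) and the standard library are available. Lean on these libraries where they do the work, as an engineer would, in place of code of your own. Each camera call takes 0.05 s, during which the arm holds its last target. There are 200 camera calls.

TASK

The four clay flower pots are back from the kiln, and their drip saucers are laid out on the board: stand each pot in the saucer made for it (large round, small round, square and oblong), upright and flat on the saucer's floor inside the rim, with the sides of the square and the oblong pot in line with those of their saucers. Lower them in rather than dropping them, and leave the saucers where they stand on the board. Do not push the glaze jar or the white bowl about.

Things in the scene. Friction and masses are not known exactly. Their poses are not given: they have to be found in the camera images.
- pot_large_round_center (a point): large round flower pot of plain red fired clay, open at the top, tapering from a straight rim band 64 mm across (22 mm tall, at the top) to a foot 48 mm across; 66 mm tall; wall about 6 mm; about 0.15 kg. The point is the middle of the pot, half-way up (its foot is 33 mm below, its rim 33 mm above); z points up out of its mouth. It stands upright on the table
- pot_small_round_center (a point): small round flower pot of plain red fired clay, open at the top, tapering from a straight rim band 46 mm across (18 mm tall, at the top) to a foot 34 mm across; 48 mm tall; wall about 6 mm; about 0.07 kg. The point is the middle of the pot, half-way up (its foot is 24 mm below, its rim 24 mm above); z points up out of its mouth. It stands upright on the table
- pot_square_center (a point): square flower pot of plain red fired clay, open at the top, upright walls 48 x 48 mm with a rim band 56 x 56 mm (20 mm tall, at the top); 58 mm tall; about 0.15 kg; x and y run along its sides. The point is the middle of the pot, half-way up (its foot is 29 mm below, its rim 29 mm above); z points up out of its mouth. It stands upright on the table
- pot_oblong_center (a point): oblong window-sill planter of plain red fired clay, open at the top, upright walls 102 x 46 mm with a rim band 110 x 54 mm (18 mm tall, at the top); 52 mm tall; about 0.21 kg; x runs along its long side, y along its short side. The point is the middle of the pot, half-way up (its foot is 26 mm below, its rim 26 mm above); z points up out of its mouth. It stands upright on the table
- saucer_large_round: large round drip saucer of the same clay, 85 mm across its rim, flat floor 69 mm across. 15 mm tall, floor 5 mm thick. Origin at the centre of its underside, z up. It stands loose on the plywood board (18 mm thick), open side up
- saucer_small_round: small round drip saucer of the same clay, 65 mm across its rim, flat floor 50 mm across. 15 mm tall, floor 5 mm thick. Origin at the centre of its underside, z up. It stands loose on the plywood board (18 mm thick), open side up
- saucer_square: square drip saucer of the same clay, 74 x 74 mm outside, flat floor 64 x 64 mm; x and y run along its sides. 15 mm tall, floor 5 mm thick. Origin at the centre of its underside, z up. It stands loose on the plywood board (18 mm thick), open side up
- saucer_oblong: oblong drip saucer of the same clay, 128 x 72 mm outside, flat floor 118 x 62 mm; x runs along its long side. 15 mm tall, floor 5 mm thick. Origin at the centre of its underside, z up. It stands loose on the plywood board (18 mm thick), open side up
- glaze_jar_center (a point): closed jar of glaze, 68 mm across, 90 mm tall, standing on the table just beside the work; the point is half-way up. Not to be disturbed
- bowl_center (a point): white bowl, 100 mm across its rim, 46 mm tall, standing on the table just beside the work; the point is on its axis, half-way up. Not to be disturbed
Mind the look-alikes: they are no part of the job. What is shaped like the saucer_small_round but green or turquoise is not meant.

How it is judged:
By the outcome, as a careful person would: the job done as asked, in the order asked, and still so for the second after the job is handed in, with the robot touching nothing.
It also fails if it takes over 115 s, if anything falls off the work surface, if the arm or the gripper's body presses on something with over 40 N, if the wrist force passes 120 N, or if a joint passes its speed limit or range.

## Working session

There is one attempt and no reset: what is moved stays moved. The work goes in short steps, Python scripts to look and compute and a shell command to move; the robot and the scene stay as the last step left them, time stands still between calls to the robot, and variables do not carry over. Pictures are saved under pics/ and viewed, at most 14 in all, crops included, and the job is handed in when it is done.

```bash
mkdir -p pics; cat > h.py <<'E'
from bench import *
import numpy as np, cv2
from scipy.spatial.transform import Rotation as R
def cam(name):
    s=state(); c=get_calibration(name); K=np.array(c["camera_matrix"])
    if name=="wrist":
        T=np.eye(4); T[:3,:3]=R.from_rotvec(s["ee_rot"]).as_matrix(); T[:3,3]=s["ee_pos"]
        W=T@np.array(c["hand_eye"])
    else: W=np.linalg.inv(np.array(c["camera_from_world"]))
    return K,W
def cloud(name,d,K,W):
    v,u=np.mgrid[:d.shape[0],:d.shape[1]]
    p=np.stack([(u-K[0,2])/K[0,0]*d,(v-K[1,2])/K[1,1]*d,d,np.ones_like(d)],-1)@W.T
    p=p[...,:3]; p[d<=0]=np.nan; return p
def look(name,fn=None):
    K,W=cam(name); im,d=snapshot(name)
    if fn: cv2.imwrite("pics/"+fn,im[:,:,::-1])
    return im,d,cloud(name,d,K,W),K,W
E
python3 - <<'E'
from h import *
s=state(); print(s)
for n in("scene","side"):
    im,d,p,K,W=look(n,n+"0.png"); np.save(n+"p.npy",p); np.save(n+"i.npy",im)
    print(n,"cam at",W[:3,3].round())
    for t in["pot_large_round_center","pot_small_round_center","pot_square_center","pot_oblong_center","saucer_large_round","saucer_small_round","saucer_square","saucer_oblong","glaze_jar_center","bowl_center"]:
        for r in spot_in(n,t)[:3]:
            u,v=map(int,np.round(r["at"])); print(t,round(r["score"],2),u,v,p[v,u].round())
E
```

```text
{'t': 0.0, 'q': array([ 1.16438348e+00,  3.51229674e-01,  1.65246517e+00,  4.25991841e-06,
        1.13904665e+00, -8.46045310e-02]), 'joint_velocities': array([-0.00017301,  0.00015138, -0.00111084,  0.00020476, -0.00053868,
       -0.0002502 ]), 'joint_torque': array([ 2.57025440e-04, -4.97318351e+01, -2.85256684e+01,  6.98997499e-02,
        2.56382808e-02, -9.96855965e-05]), 'ee_pos': array([173.79334894, 521.45010902, 218.08939576]), 'ee_rot': array([-5.03274269e-01, -3.10073192e+00,  1.74885476e-03]), 'ft_force': array([ 0.07395286, -0.00373794, -0.12228642]), 'torque': array([-0.01737678, -0.01053645,  0.01680932]), 'grip_force': 0.0, 'width': 93.09386942572569}
scene cam at [1242.  648.  860.]
pot_large_round_center 0.92 317 284 [618. 267.  27.]
pot_small_round_center 0.58 315 225 [452. 139.  47.]
pot_square_center 0.97 268 257 [620. 100.  18.]
pot_oblong_center 0.76 361 252 [423. 284.   6.]
saucer_large_round 0.86 211 222 [ 624. -127.   24.]
saucer_large_round 0.74 180 199 [ 610. -290.   23.]
saucer_large_round 0.36 250 195 [ 449. -127.   26.]
saucer_small_round 0.72 271 239
[... 422 characters left out ...]
2.]
pot_large_round_center 0.85 270 136 [647. 299.  37.]
pot_large_round_center 0.46 361 295 [ 445. -291.   25.]
pot_small_round_center 0.62 246 195 [421. 112.  49.]
pot_square_center 0.84 306 169 [610.  85.  59.]
pot_square_center 0.38 406 259 [ 603. -287.   25.]
pot_oblong_center 0.95 217 166 [454. 314.   4.]
saucer_large_round 0.87 359 212 [ 632. -105.   22.]
saucer_small_round 0.79 297 198 [550.  52.   6.]
saucer_small_round 0.79 228 227 [337.  79.   7.]
saucer_small_round 0.78 305 349 [ 272. -303.    3.]
saucer_square 0.92 407 260 [ 604. -290.   23.]
saucer_oblong 0.66 363 294 [ 451. -292.   24.]
glaze_jar_center 0.61 436 332 [ 458. -463.   88.]
bowl_center 0.66 197 137 [477. 468.  16.]
```

View pics/scene0.png

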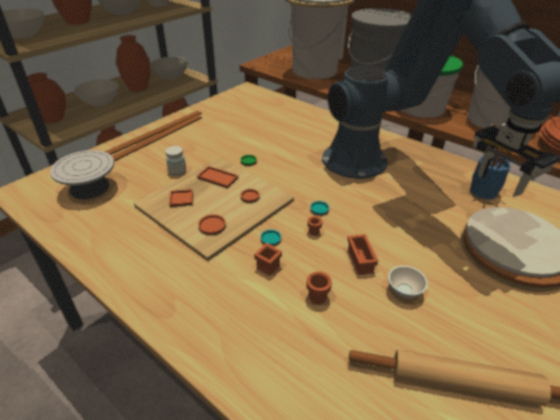

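View pics/side0.png

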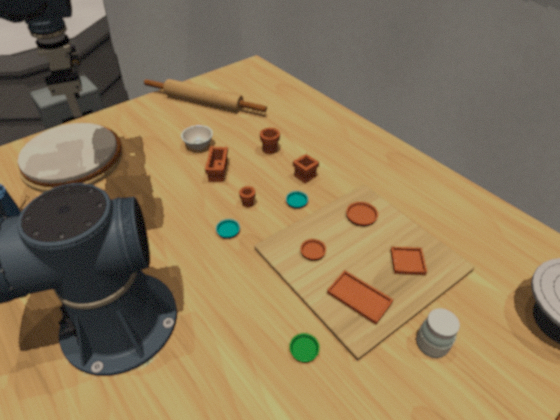

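The scene picture shows the four red saucers on the board: large round (211,224), small round (250,196), square (181,198) and oblong (218,177). The pots stand at (318,286), (315,225), (268,259) and (362,253). Three things are shaped like saucer_small_round: red on the board (250,196), and turquoise at (271,238) and (319,208). There is also a green one at (249,160). The red one on the board is the one meant, because it is plain clay and the others are green or turquoise.

```bash
cat >> h.py <<'E'
def redblobs(im,p,zmin=-10,minpx=40):
    h=cv2.cvtColor(im,cv2.COLOR_RGB2HSV)
    m=(((h[...,0]<9)|(h[...,0]>172))&(h[...,1]>140)&(h[...,2]>40)).astype(np.uint8)
    x,y,z=p[...,0],p[...,1],p[...,2]
    m[~((x>250)&(x<760)&(y>-400)&(y<400)&(z<100)&(z>zmin))]=0
    n,l,st,c=cv2.connectedComponentsWithStats(m)
    return [(i,l==i,st[i],c[i]) for i in range(1,n) if st[i,4]>minpx]
def tops(im,p,band=7,zmin=-10):
    out=[]
    for i,m,st,c in redblobs(im,p,zmin):
        q=p[m]; zt=np.percentile(q[:,2],97); t=q[q[:,2]>zt-band][:,:2].astype(np.float32)
        r=cv2.minAreaRect(t); out.append((c.round(),round(float(zt),1),np.round(r[0],1),np.round(r[1],1),round(r[2],1),len(t)))
    return out
E
python3 - <<'E'
from h import *
for n in("scene","side"):
    print(n)
    for o in tops(np.load(n+"i.npy"),np.load(n+"p.npy")): print(*o)
im=cv2.imread("pics/scene0.png"); cv2.imwrite("pics/crop1.png",cv2.resize(im[140:320,120:440],None,fx=2.5,fy=2.5,interpolation=cv2.INTER_CUBIC))
c=get_calibration("wrist"); print(np.round(c["hand_eye"],3),c["camera_matrix"])
print(R.from_rotvec(state()["ee_rot"]).as_matrix().round(3))
E
```

```text
scene
side
[269. 146.] 58.7 [616.8 256.4] [ 6.9 27.8] 59.6 13
[215. 156.] 48.4 [456.2 327.6] [41.5  5.4] 28.5 6
[305. 173.] 51.4 [613.  101.2] [22.6 53.7] 33.7 21
[217. 175.] 48.6 [421.3 247. ] [ 2.8 26.6] 49.8 11
[[ 0.00000e+00 -9.53000e-01 -3.02000e-01  8.42310e+01]
 [ 1.00000e+00  0.00000e+00  1.00000e-03  1.37600e+00]
 [-1.00000e-03 -3.02000e-01  9.53000e-01 -1.66023e+02]
 [ 0.00000e+00  0.00000e+00  0.00000e+00  1.00000e+00]] [[306.58874069   0.         280.20995225]
 [  0.         306.58874069 211.02665376]
 [  0.           0.           1.        ]]
[[-0.949  0.316  0.   ]
 [ 0.316  0.949  0.   ]
 [-0.     0.    -1.   ]]
```

View pics/crop1.png

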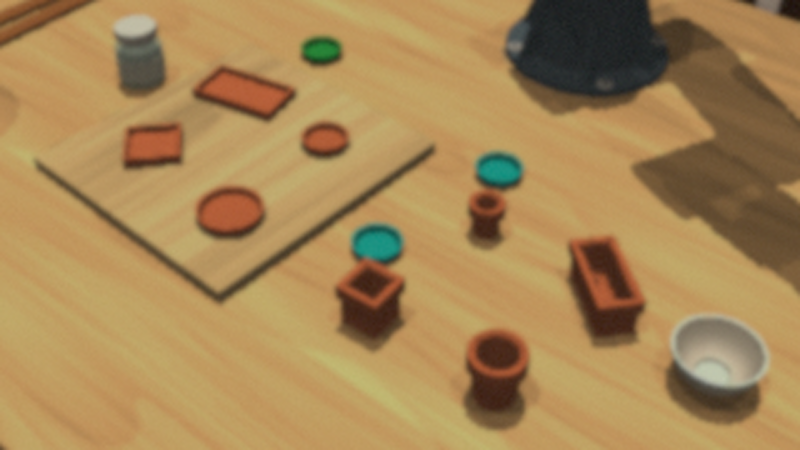

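The crop confirms it: only the saucer at scene (250,196) is small, round, clay red and on the board. The turquoise and green ones are look-alikes. I'll go above the pots next, with the tool turned to the world axes, and look.

```bash
python3 -m handwheel '[{"az":-9.2},{"az":-9.2},{"tx":-40.8,"ty":-40.1},{"tx":-40.8,"ty":-40.1},{"tx":-40.8,"ty":-40.1}]'
python3 -m handwheel '[{"tx":-40.8,"ty":-40.1},{"tx":-40.8,"ty":-40.1},{"tx":-40.8,"ty":-40.1},{"tx":-40.8,"ty":-40.1},{"tx":-40.8,"ty":-40.1}]'
python3 -m handwheel '[{},{}]'
python3 - <<'E'
from h import *
im,d,p,K,W=look("wrist","w1.png"); np.save("w1p.npy",p); np.save("w1i.npy",im); np.savez("w1.npz",K=K,W=W)
for t in["pot_large_round_center","pot_small_round_center","pot_square_center","pot_oblong_center"]:
    for r in spot_in("wrist",t)[:2]:
        u,v=map(int,np.round(r["at"])); print(t,round(r["score"],2),u,v,p[v,u].round(),cv2.cvtColor(im,cv2.COLOR_RGB2HSV)[v,u])
E
```

```text
pot_oblong_center 0.56 194 394 [422. 309.  42.] [ 10 181  62]$[0]: bad value
$[0]: bad value
$[0]: bad value
```

View pics/w1.png

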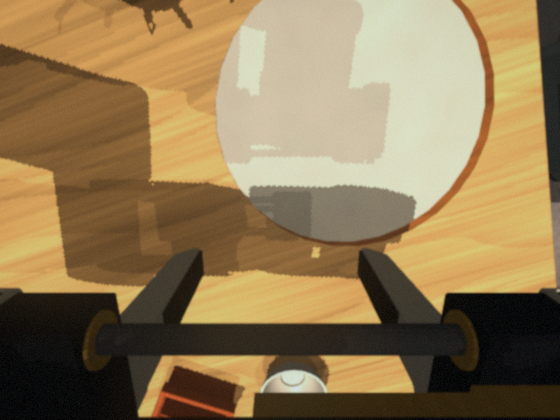

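That picture is from the start pose, because the moves were refused. It shows only the plaster disc, with the oblong pot at bottom left. I'll give every field in each row.

```bash
python3 -m handwheel '[{"tx":0,"ty":0,"tz":0,"ax":0,"ay":0,"az":-9.2,"gripper":1},{"tx":0,"ty":0,"tz":0,"ax":0,"ay":0,"az":-9.2,"gripper":1}]'
python3 -m handwheel '[{"tx":-44.5,"ty":-38.9,"tz":0,"ax":0,"ay":0,"az":0,"gripper":1}]'
```

```text
t: 1.6
ee_pos: [173.9, 521.8, 218.6]
ee_rot: [-0.007, 3.142, 0.0]
ft_force: [0.4, 0.3, -0.1]
width: 92.4
grip_force: 0.0
t: 1.72
ee_pos: [217.4, 483.7, 218.5]
ee_rot: [0.009, -3.142, -0.001]
ft_force: [0.8, 0.8, -0.6]
width: 93.2
grip_force: 0.0
```

```bash
python3 -m handwheel '[{"tx":-44.5,"ty":-38.9,"gripper":1},{"tx":-44.5,"ty":-38.9,"gripper":1},{"tx":-44.5,"ty":-38.9,"gripper":1},{"tx":-44.5,"ty":-38.9,"gripper":1},{"tx":-44.5,"ty":-38.9,"gripper":1}]'
python3 -m handwheel '[{"tx":-44.5,"ty":-38.9,"gripper":1},{"tx":-44.5,"ty":-38.9,"gripper":1},{"tz":0,"gripper":1}]'
python3 - <<'E'
from h import *
im,d,p,K,W=look("wrist","w2.png"); np.savez("w2.npz",K=K,W=W,p=p,im=im)
print(state()["ee_pos"])
for t in["pot_large_round_center","pot_small_round_center","pot_square_center","pot_oblong_center"]:
    for r in spot_in("wrist",t)[:2]:
        u,v=map(int,np.round(r["at"])); print(t,round(r["score"],2),u,v,p[v,u].round(),cv2.cvtColor(im,cv2.COLOR_RGB2HSV)[v,u])
E
```

```text
[222.2221388  479.12735594 218.38918498]
pot_oblong_center 0.85 167 366 [488. 320.  23.] [  9 190 142]$[0]: bad value
$[0]: bad value
```

View pics/w2.png

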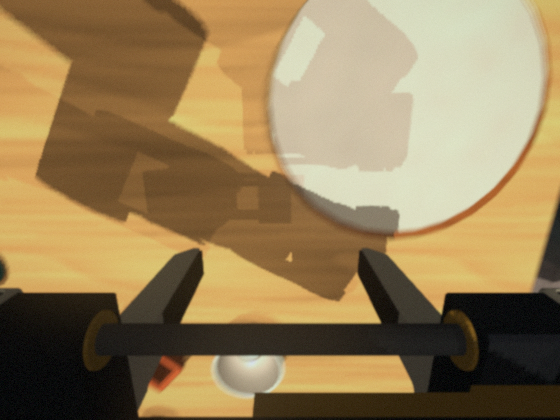

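This picture is still over the plaster disc, because short rows are refused too. All seven fields are required in each row.

```bash
python3 -m handwheel '[{"tx":-44,"ty":-38.5,"tz":0,"ax":0,"ay":0,"az":0,"gripper":1},{"tx":-44,"ty":-38.5,"tz":0,"ax":0,"ay":0,"az":0,"gripper":1},{"tx":-44,"ty":-38.5,"tz":0,"ax":0,"ay":0,"az":0,"gripper":1},{"tx":-44,"ty":-38.5,"tz":0,"ax":0,"ay":0,"az":0,"gripper":1},{"tx":-44,"ty":-38.5,"tz":0,"ax":0,"ay":0,"az":0,"gripper":1}]' >/dev/null
python3 -m handwheel '[{"tx":-44,"ty":-38.5,"tz":0,"ax":0,"ay":0,"az":0,"gripper":1},{"tx":-44,"ty":-38.5,"tz":0,"ax":0,"ay":0,"az":0,"gripper":1},{"tx":0,"ty":0,"tz":0,"ax":0,"ay":0,"az":0,"gripper":1}]' && 
python3 - <<'E'
from h import *
im,d,p,K,W=look("wrist","w3.png"); np.savez("w3.npz",K=K,W=W,p=p,im=im)
print(state()["ee_pos"])
for t in["pot_large_round_center","pot_small_round_center","pot_square_center","pot_oblong_center"]:
    for r in spot_in("wrist",t)[:2]:
        u,v=map(int,np.round(r["at"])); print(t,round(r["score"],2),u,v,p[v,u].round(),cv2.cvtColor(im,cv2.COLOR_RGB2HSV)[v,u])
E
```

```text
t: 2.98
ee_pos: [528.2, 211.7, 218.3]
ee_rot: [0.005, 3.141, -0.0]
ft_force: [0.2, 0.0, -1.0]
width: 92.7
grip_force: 0.0
[526.7512504  213.03749733 218.21665984]
pot_large_round_center 0.56 332 278 [654. 282.  21.] [ 10 181  76]
pot_small_round_center 0.7 198 106 [435. 118.   7.] [ 11 173  96]
pot_square_center 0.77 212 276 [654. 120.  14.] [ 12 180  99]
pot_square_center 0.53 2 126 [456. -96.  31.] [  9 200  83]
pot_oblong_center 0.71 357 116 [447. 304.   7.] [  8 182 125]
```

View pics/w3.png

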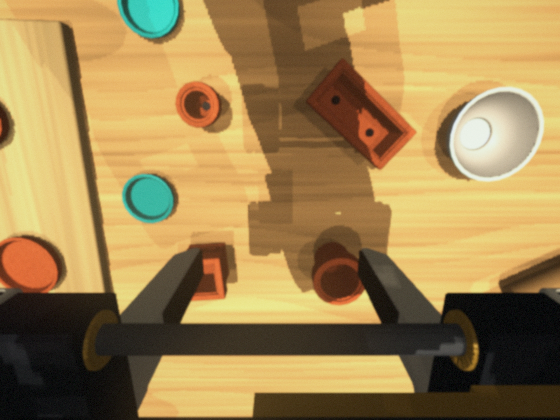

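The wrist picture shows the small pot (198,106), oblong pot (360,115), bowl (497,133), and the square (208,272) and large (338,278) pots partly behind the fingers. The turquoise look-alikes are at (150,5) and (148,197). Next I'll fit the rims, move over the saucers, and look there.

```bash
cat >> h.py <<'E'
def fit(im,p,xy,ztop,band,r=75,hmax=14):
    h=cv2.cvtColor(im,cv2.COLOR_RGB2HSV)
    m=((h[...,0]<hmax)|(h[...,0]>172))&(h[...,1]>130)
    m&=(np.hypot(p[...,0]-xy[0],p[...,1]-xy[1])<r)&(p[...,2]>ztop-band)&(p[...,2]<ztop+12)
    m=cv2.morphologyEx(m.astype(np.uint8),cv2.MORPH_OPEN,np.ones((2,2)))
    n,l,st,c=cv2.connectedComponentsWithStats(m)
    m=l==1+np.argmax(st[1:,4]) if n>1 else m>0
    q=p[m]; t=q[:,:2].astype(np.float32); b=cv2.minAreaRect(t); c=cv2.minEnclosingCircle(t)
    v,u=np.where(m)
    print("n",len(t),"px",u.min(),u.max(),v.min(),v.max(),"z50,97",np.percentile(q[:,2],[50,97]).round(1),"rect",np.round(b[0],1),np.round(b[1],1),round(b[2],1),"circ",np.round(c[0],1),round(c[1],1))
E
python3 - <<'E'
from h import *
w=np.load("w3.npz"); im,p=w["im"],w["p"]
print("table z",np.nanmedian(p[150:170,150:250,2]), "bowl",p[133,497])
for n,xy,zt in(("small",(440,125),48),("oblong",(440,300),52),("square",(625,110),58),("large",(625,275),66)): print(n); fit(im,p,xy,zt,9)
E
python3 -m handwheel '[{"tx":-18,"ty":-58,"tz":0,"ax":0,"ay":0,"az":0,"gripper":1},{"tx":-18,"ty":-58,"tz":0,"ax":0,"ay":0,"az":0,"gripper":1},{"tx":-18,"ty":-58,"tz":0,"ax":0,"ay":0,"az":0,"gripper":1},{"tx":-18,"ty":-58,"tz":0,"ax":0,"ay":0,"az":0,"gripper":1},{"tx":-18,"ty":-58,"tz":0,"ax":0,"ay":0,"az":0,"gripper":1}]'
python3 -m handwheel '[{"tx":-18,"ty":-58,"tz":0,"ax":0,"ay":0,"az":0,"gripper":1},{"tx":-18,"ty":-58,"tz":0,"ax":0,"ay":0,"az":0,"gripper":1},{"tx":0,"ty":0,"tz":0,"ax":0,"ay":0,"az":0,"gripper":1}]' && 
python3 - <<'E'
from h import *
im,d,p,K,W=look("wrist","w4.png"); np.savez("w4.npz",K=K,W=W,p=p,im=im)
print(state()["ee_pos"])
for t in["saucer_large_round","saucer_small_round","saucer_square","saucer_oblong"]:
    for r in spot_in("wrist",t)[:2]:
        u,v=map(int,np.round(r["at"])); print(t,round(r["score"],2),u,v,p[v,u].round(),cv2.cvtColor(im,cv2.COLOR_RGB2HSV)[v,u])
E
```

```text
table z 0.17551036741477333 bowl [466.64132675 468.52500816  12.58141824]
small
n 1047 px 177 220 83 128 z50,97 [nan nan] rect [434.  126.3] [31.8 43.7] 42.5 circ [437.8 127.5] 23.9
oblong
n 2948 px 307 416 60 169 z50,97 [nan nan] rect [450.1 309.7] [127.4  65.7] 49.3 circ [449.4 309.6] 70.7
square
n 685 px 193 226 257 301 z50,97 [nan nan] rect [634.8 123.4] [56.1 39.6] 3.5 circ [634.7 122.1] 33.3
large
n 1053 px 314 364 256 305 z50,97 [nan nan] rect [622.8 273.5] [179.4  51.4] 24.4 circ [616.1 291.2] 91.1
t: 3.85
ee_pos: [616.3, -77.5, 219.0]
ee_rot: [-0.002, 3.141, 0.0]
ft_force: [0.4, 0.6, 0.3]
width: 93.0
grip_force: 0.0
t: 4.22
ee_pos: [652.3, -195.2, 218.1]
ee_rot: [-0.005, -3.142, 0.001]
ft_force: [-0.3, 0.4, -0.1]
width: 93.1
grip_force: 0.0
[ 651.99646467 -193.09631912  218.17460779]
saucer_large_round 0.63 348 171 [ 633. -113.   23.] [  8 184 115]
saucer_small_round 0.72 347 8 [ 465. -125.   22.] [  9 189 212]
saucer_small_round 0.58 491 90 [543.  50.   4.] [ 85 198  94]
saucer_square 0.88 194 144 [ 601. -293.   23.] [  9 184 202]
saucer_oblong 0.59 174 8 [ 465. -302.   23.] [  8 191 203]
saucer_oblong 0.26 350 170 [ 632. -111.   23.] [  8 176 120]
```

View pics/w4.png

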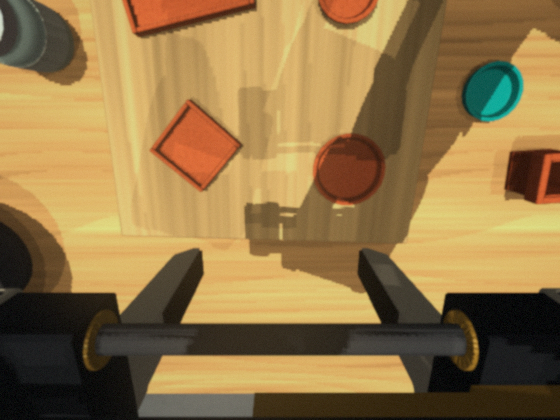

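The wrist picture shows the square (196,145) and large round (349,169) saucers whole. The oblong (185,10) and small round (348,8) saucers are cut off at the top, and the jar is at (30,35). I'll step back toward the base and fit with ray-plane intersection.

```bash
python3 -m handwheel '[{"tx":50,"ty":0,"tz":0,"ax":0,"ay":0,"az":0,"gripper":1},{"tx":50,"ty":0,"tz":0,"ax":0,"ay":0,"az":0,"gripper":1},{"tx":0,"ty":0,"tz":0,"ax":0,"ay":0,"az":0,"gripper":1}]'
cat >> h.py <<'E'
def rim(im,p,K,W,xy,zt,lo,r=75,tag=""):
    h=cv2.cvtColor(im,cv2.COLOR_RGB2HSV)
    m=((h[...,0]<14)|(h[...,0]>172))&(h[...,1]>130)&(np.hypot(p[...,0]-xy[0],p[...,1]-xy[1])<r)&(p[...,2]>zt-lo)&(p[...,2]<zt+10)
    m=cv2.morphologyEx(m.astype(np.uint8),cv2.MORPH_OPEN,np.ones((3,3)))
    n,l,st,c=cv2.connectedComponentsWithStats(m); m=l==1+np.argmax(st[1:,4])
    v,u=np.where(m)
    ray=np.stack([(u-K[0,2])/K[0,0],(v-K[1,2])/K[1,1],np.ones(len(u))],-1)@W[:3,:3].T; o=W[:3,3]
    t=(o+ray*((zt-o[2])/ray[:,2])[:,None])[:,:2].astype(np.float32)
    b=cv2.minAreaRect(t); e=cv2.fitEllipse(cv2.convexHull(t))
    print(tag,"n",len(t),"px",u.min(),u.max(),v.min(),v.max(),"rect",np.round(b[0],1),np.round(b[1],1),round(b[2],1),"ell",np.round(e[0],1),np.round(e[1],1))
E
python3 - <<'E'
from h import *
w=np.load("w3.npz")
for n,xy,zt in(("small",(440,125),48),("oblong",(440,300),52),("square",(625,110),58),("large",(625,275),66)): rim(w["im"],w["p"],w["K"],w["W"],xy,zt,9,tag=n)
im,d,p,K,W=look("wrist","w5.png"); np.savez("w5.npz",K=K,W=W,p=p,im=im)
w4=np.load("w4.npz")
for a in((w4["im"],w4["p"],w4["K"],w4["W"]),(im,p,K,W)):
  for n,xy in(("s_large",(630,-113)),("s_square",(601,-293)),("s_small",(450,-125)),("s_oblong",(450,-295))):
    try: rim(*a,xy,33,20,tag=n)
    except Exception as e: print(n,e)
E
```

```text
t: 4.85
ee_pos: [549.5, -191.4, 219.1]
ee_rot: [-0.0, -3.141, -0.001]
ft_force: [0.4, -0.7, -0.3]
width: 92.6
grip_force: 0.0
small n 1040 px 176 219 82 126 rect [435.  127.7] [44.6 43.3] 86.4 ell [435.3 127.8] [43.9 45.8]
oblong n 2936 px 307 414 60 168 rect [448.  297.4] [108.7  54.1] 49.2 ell [447.3 296.9] [ 73.4 131.5]
square n 678 px 193 225 256 299 rect [631.8 125.8] [40.1 58.1] 89.8 ell [632.7 124.8] [55.6 64.1]
large n 1036 px 313 362 256 304 rect [631.3 279. ] [65.3 56. ] 15.1 ell [630.5 281.2] [60.1 65.8]
s_large n 4070 px 313 385 134 204 rect [ 630.6 -114.8] [82.8 81.1] 89.8 ell [ 630.5 -114.8] [82.6 83.6]
s_square n 4420 px 150 240 100 190 rect [ 603.8 -289.8] [74.5 75.3] 48.3 ell [ 603.4 -289. ] [93.7 98.5]
s_small n 1057 px 319 376 0 23 rect [ 471.5 -126.9] [56.5 19.9] 89.8 ell [ 468.1 -126.9] [25.9 55.1]
s_oblong n 2942 px 123 252 0 35 rect [ 476.5 -285. ] [127.6  30.6] 89.8 ell [ 473.1 -300.6] [ 33.1 156.6]
s_large n 2943 px 307 372 220 281 rect [ 629.6 -118.6] [78.1 84. ] 68.1 ell [ 630.5 -115.8] [82.9 84.9]
s_square n 3222 px 158 239 191 266 rect [ 603. -290.] [74.2 78.1] 48.5 ell [ 601.2 -289.9] [93.4 97.1]
s_small n 2863 px 310 367 67 129 rect [ 450.1 -126.9] [63.1 61.7] 1.7 ell [ 450.3 -127.1] [62.6 63.5]
s_oblong n 8469 px 121 252 44 136 rect [ 442.5 -288.6] [ 72.4 128.7] 12.2 ell [ 444.  -292.5] [ 90.5 161.1]
```

The saucers are fitted well, with sizes matching to about 1 mm. I need a clear view of the large and square pots before grasping them.

```bash
python3 -m handwheel '[{"tx":-19,"ty":50,"tz":0,"ax":0,"ay":0,"az":0,"gripper":1},{"tx":-19,"ty":50,"tz":0,"ax":0,"ay":0,"az":0,"gripper":1},{"tx":-19,"ty":50,"tz":0,"ax":0,"ay":0,"az":0,"gripper":1},{"tx":-19,"ty":50,"tz":0,"ax":0,"ay":0,"az":0,"gripper":1},{"tx":-19,"ty":50,"tz":0,"ax":0,"ay":0,"az":0,"gripper":1}]' >/dev/null
python3 -m handwheel '[{"tx":-19,"ty":50,"tz":0,"ax":0,"ay":0,"az":0,"gripper":1},{"tx":-19,"ty":50,"tz":0,"ax":0,"ay":0,"az":0,"gripper":1},{"tx":-19,"ty":50,"tz":0,"ax":0,"ay":0,"az":0,"gripper":1},{"tx":0,"ty":0,"tz":0,"ax":0,"ay":0,"az":0,"gripper":1}]'
python3 - <<'E'
from h import *
im,d,p,K,W=look("wrist","w6.png"); np.savez("w6.npz",K=K,W=W,p=p,im=im)
print(state()["ee_pos"])
for n,xy,zt in(("small",(440,125),48),("oblong",(440,300),52),("square",(625,110),58),("large",(625,275),66)): rim(im,p,K,W,xy,zt,9,tag=n)
E
```

```text
t: 6.02
ee_pos: [704.6, 211.9, 217.7]
ee_rot: [-0.007, 3.141, 0.001]
ft_force: [0.0, -0.8, 0.8]
width: 93.2
grip_force: 0.0
[704.34122085 209.69528188 217.91394401]Traceback (most recent call last):
  File "<stdin>", line 4, in <module>
  File "h.py", line 46, in rim
    n,l,st,c=cv2.connectedComponentsWithStats(m); m=l==1+np.argmax(st[1:,4])
                                                         ~~~~~~~~~^^^^^^^^^^
    return _wrapfunc(a, 'argmax', axis=axis, out=out, **kwds)
    return bound(*args, **kwds)
ValueError: attempt to get argmax of an empty sequence
```

```bash
python3 - <<'E'
from h import *
w=np.load("w6.npz")
for n,xy,zt in(("square",(625,110),58),("large",(625,275),66)):
  for lo in(9,14): rim(w["im"],w["p"],w["K"],w["W"],xy,zt,lo,tag=n)
E
```

```text
square n 1903 px 154 215 99 156 rect [635.7 116.1] [55.5 57. ] 3.8 ell [635.6 115.4] [71.  71.4]
square n 2029 px 154 216 99 156 rect [635.7 116.7] [55.5 58.2] 3.8 ell [635.5 115.8] [69.9 73.3]
large n 1643 px 317 380 95 158 rect [633.4 281.4] [60.8 62.9] 0.3 ell [633.5 281.4] [61.8 63.2]
large n 1771 px 317 380 95 158 rect [633.4 281.3] [60.8 63.1] 0.3 ell [633.4 281.2] [61.9 63.5]
```

```bash
python3 -m handwheel '[{"tx":35.5,"ty":35.2,"tz":0,"ax":0,"ay":0,"az":0,"gripper":1},{"tx":35.5,"ty":35.2,"tz":0,"ax":0,"ay":0,"az":0,"gripper":1},{"tx":0,"ty":0,"tz":50,"ax":0,"ay":0,"az":0,"gripper":1},{"tx":0,"ty":0,"tz":50,"ax":0,"ay":0,"az":0,"gripper":1},{"tx":0,"ty":0,"tz":0,"ax":0,"ay":0,"az":0,"gripper":1}]'; python3 -c "
from h import *
print(state()['ee_pos'])"
```

```text
t: 6.7
ee_pos: [631.5, 276.3, 115.6]
ee_rot: [-0.002, -3.136, 0.004]
ft_force: [0.7, 0.3, -0.5]
width: 93.0
grip_force: 0.0
[631.47146437 276.34624222 115.56455477]
```

```bash
python3 -m handwheel '[{"tx":0,"ty":0,"tz":30,"ax":0,"ay":0,"az":0,"gripper":1},{"tx":0,"ty":0,"tz":0,"ax":0,"ay":0,"az":0,"gripper":1}]'; python3 -m handwheel '[{"tx":0,"ty":0,"tz":0,"ax":0,"ay":0,"az":0,"gripper":1}]'
```

```text
t: 6.95
ee_pos: [633.3, 277.0, 89.3]
ee_rot: [-0.002, -3.141, 0.0]
ft_force: [-0.7, -0.0, -0.1]
width: 93.0
grip_force: 0.0
t: 7.08
ee_pos: [634.4, 277.6, 91.2]
ee_rot: [0.002, 3.139, 0.001]
ft_force: [-0.2, 0.5, 0.9]
width: 92.9
grip_force: 0.0
```

```bash
python3 -m handwheel '[{"tx":0,"ty":4,"tz":0,"ax":0,"ay":0,"az":0,"gripper":1},{"tx":0,"ty":0,"tz":30,"ax":0,"ay":0,"az":0,"gripper":1},{"tx":0,"ty":0,"tz":23,"ax":0,"ay":0,"az":0,"gripper":1},{"tx":0,"ty":0,"tz":0,"ax":0,"ay":0,"az":0,"gripper":1},{"tx":0,"ty":0,"tz":0,"ax":0,"ay":0,"az":0,"gripper":-1}]' 20
python3 -m handwheel '[{"tx":0,"ty":0,"tz":0,"ax":0,"ay":0,"az":0,"gripper":-1},{"tx":0,"ty":0,"tz":0,"ax":0,"ay":0,"az":0,"gripper":-1},{"tx":0,"ty":0,"tz":0,"ax":0,"ay":0,"az":0,"gripper":-1},{"tx":0,"ty":0,"tz":0,"ax":0,"ay":0,"az":0,"gripper":-1}]'
```

```text
t: 7.7
ee_pos: [633.8, 281.7, 36.6]
ee_rot: [0.001, 3.141, 0.001]
ft_force: [0.4, 0.1, 0.4]
width: 87.2
grip_force: 0.0
t: 8.2
ee_pos: [633.5, 281.5, 36.2]
ee_rot: [0.001, 3.141, 0.0]
ft_force: [-1.5, -0.7, 3.6]
width: 62.9
grip_force: 19.8
```

```bash
python3 -m handwheel '[{"tx":0,"ty":0,"tz":-40,"ax":0,"ay":0,"az":0,"gripper":-1},{"tx":0,"ty":0,"tz":-40,"ax":0,"ay":0,"az":0,"gripper":-1},{"tx":0,"ty":0,"tz":-40,"ax":0,"ay":0,"az":0,"gripper":-1},{"tx":3,"ty":-36,"tz":0,"ax":0,"ay":0,"az":0,"gripper":-1},{"tx":0,"ty":-45,"tz":0,"ax":0,"ay":0,"az":0,"gripper":-1}]'
python3 -m handwheel '[{"tx":0,"ty":-45,"tz":0,"ax":0,"ay":0,"az":0,"gripper":-1},{"tx":0,"ty":-45,"tz":0,"ax":0,"ay":0,"az":0,"gripper":-1},{"tx":0,"ty":-45,"tz":0,"ax":0,"ay":0,"az":0,"gripper":-1},{"tx":0,"ty":-45,"tz":0,"ax":0,"ay":0,"az":0,"gripper":-1},{"tx":0,"ty":-45,"tz":0,"ax":0,"ay":0,"az":0,"gripper":-1}]'
python3 -m handwheel '[{"tx":0,"ty":-45,"tz":0,"ax":0,"ay":0,"az":0,"gripper":-1},{"tx":0,"ty":-45,"tz":0,"ax":0,"ay":0,"az":0,"gripper":-1},{"tx":0,"ty":0,"tz":40,"ax":0,"ay":0,"az":0,"gripper":-1},{"tx":0,"ty":0,"tz":0,"ax":0,"ay":0,"az":0,"gripper":-1},{"tx":0,"ty":0,"tz":0,"ax":0,"ay":0,"az":0,"gripper":-1}]'
```

```text
t: 8.82
ee_pos: [629.8, 200.1, 155.8]
ee_rot: [-0.001, 3.141, 0.0]
ft_force: [0.8, -0.7, -1.7]
width: 62.6
grip_force: 19.8
t: 9.45
ee_pos: [629.7, -26.0, 155.4]
ee_rot: [-0.001, -3.141, -0.0]
ft_force: [-0.9, -0.1, -1.1]
width: 62.5
grip_force: 19.8
t: 10.07
ee_pos: [630.4, -114.1, 116.6]
ee_rot: [0.0, 3.141, -0.0]
ft_force: [0.2, 0.1, -0.1]
width: 62.8
grip_force: 19.8
```

```bash
python3 -m handwheel '[{"tx":0,"ty":-0.7,"tz":30,"ax":0,"ay":0,"az":0,"gripper":-1},{"tx":0,"ty":0,"tz":17,"ax":0,"ay":0,"az":0,"gripper":-1},{"tx":0,"ty":0,"tz":5,"ax":0,"ay":0,"az":0,"gripper":-1},{"tx":0,"ty":0,"tz":2,"ax":0,"ay":0,"az":0,"gripper":-1},{"tx":0,"ty":0,"tz":0,"ax":0,"ay":0,"az":0,"gripper":-1}]'
python3 -m handwheel '[{"tx":0,"ty":0,"tz":1,"ax":0,"ay":0,"az":0,"gripper":-1},{"tx":0,"ty":0,"tz":0,"ax":0,"ay":0,"az":0,"gripper":-1}]'
python3 -m handwheel '[{"tx":0,"ty":0,"tz":1,"ax":0,"ay":0,"az":0,"gripper":-1},{"tx":0,"ty":0,"tz":0,"ax":0,"ay":0,"az":0,"gripper":-1}]'
```

```text
t: 10.7
ee_pos: [630.4, -115.3, 62.3]
ee_rot: [0.001, 3.141, -0.0]
ft_force: [0.3, -0.2, -1.4]
width: 62.8
grip_force: 19.8
t: 10.95
ee_pos: [630.1, -115.3, 60.9]
ee_rot: [0.001, 3.141, -0.0]
ft_force: [-0.8, 1.1, -0.5]
width: 62.9
grip_force: 19.8
t: 11.2
ee_pos: [630.0, -115.2, 59.6]
ee_rot: [-0.001, -3.141, -0.0]
ft_force: [-0.4, -0.4, -0.9]
width: 62.8
grip_force: 19.8
```

```bash
python3 -m handwheel '[{"tx":0,"ty":0,"tz":0.7,"ax":0,"ay":0,"az":0,"gripper":-1},{"tx":0,"ty":0,"tz":0,"ax":0,"ay":0,"az":0,"gripper":-1}]'
python3 -m handwheel '[{"tx":0,"ty":0,"tz":0.7,"ax":0,"ay":0,"az":0,"gripper":-1},{"tx":0,"ty":0,"tz":0,"ax":0,"ay":0,"az":0,"gripper":-1}]'
```

```text
t: 11.45
ee_pos: [630.1, -115.3, 59.2]
ee_rot: [0.001, 3.141, -0.0]
ft_force: [-1.2, 0.3, 1.7]
width: 62.7
grip_force: 19.8
t: 11.7
ee_pos: [630.2, -115.3, 59.2]
ee_rot: [0.001, 3.141, -0.0]
ft_force: [-3.5, 1.2, 8.4]
width: 62.4
grip_force: 19.8
```

```bash
python3 -m handwheel '[{"tx":0,"ty":0,"tz":0,"ax":0,"ay":0,"az":0,"gripper":0.4},{"tx":0,"ty":0,"tz":0,"ax":0,"ay":0,"az":0,"gripper":0.5},{"tx":0,"ty":0,"tz":0,"ax":0,"ay":0,"az":0,"gripper":0.8},{"tx":0,"ty":0,"tz":0,"ax":0,"ay":0,"az":0,"gripper":0.8},{"tx":0,"ty":0,"tz":-20,"ax":0,"ay":0,"az":0,"gripper":0.8}]'
python3 -m handwheel '[{"tx":0,"ty":0,"tz":-50,"ax":0,"ay":0,"az":0,"gripper":0.8},{"tx":0,"ty":0,"tz":-50,"ax":0,"ay":0,"az":0,"gripper":0.8},{"tx":32.5,"ty":40.5,"tz":0,"ax":0,"ay":0,"az":0,"gripper":0.8},{"tx":32.5,"ty":40.5,"tz":0,"ax":0,"ay":0,"az":0,"gripper":0.8},{"tx":32.5,"ty":40.5,"tz":0,"ax":0,"ay":0,"az":0,"gripper":0.8}]'
python3 -m handwheel '[{"tx":32.5,"ty":40.5,"tz":0,"ax":0,"ay":0,"az":0,"gripper":0.8},{"tx":32.5,"ty":40.5,"tz":0,"ax":0,"ay":0,"az":0,"gripper":0.8},{"tx":32.5,"ty":40.5,"tz":0,"ax":0,"ay":0,"az":0,"gripper":0.8},{"tx":0,"ty":0,"tz":50,"ax":0,"ay":0,"az":0,"gripper":0.8},{"tx":0,"ty":0,"tz":0,"ax":0,"ay":0,"az":0,"gripper":0.8}]'
python3 - <<'E'
from h import *
a=[]
for i in range(4): im,d,p,K,W=look("wrist","w7.png"); a.append(state()["ee_pos"]); 
print(np.mean(a,0))
rim(im,p,K,W,(437,127),48,9,tag="small")
rim(im,p,K,W,(450,-127),33,20,tag="s_small")
E
```

```text
t: 12.32
ee_pos: [629.1, -115.0, 77.7]
ee_rot: [-0.001, -3.139, -0.001]
ft_force: [0.2, 0.8, -0.6]
width: 83.5
grip_force: 0.0
t: 12.95
ee_pos: [531.7, 7.4, 179.7]
ee_rot: [0.002, 3.14, -0.0]
ft_force: [0.6, -0.4, 0.5]
width: 83.7
grip_force: 0.0
t: 13.58
ee_pos: [433.7, 127.9, 127.5]
ee_rot: [0.0, -3.138, 0.001]
ft_force: [0.1, 0.9, 0.8]
width: 83.6
grip_force: 0.0
[435.91459751 127.74566561 129.65788424]
small n 1502 px 251 303 188 239 rect [434.  126.4] [44.5 45.7] 89.9 ell [434.1 126.6] [44.8 46.5]
s_small n 2208 px 0 42 192 256 rect [ 452.4 -108.2] [37.1 66. ] 74.4 ell [ 449.3 -118.4] [54.3 67.6]
```

```bash
python3 -m handwheel '[{"tx":1,"ty":-1,"tz":40,"ax":0,"ay":0,"az":0,"gripper":0.8},{"tx":0,"ty":0,"tz":40,"ax":0,"ay":0,"az":0,"gripper":0.8},{"tx":0,"ty":0,"tz":29,"ax":0,"ay":0,"az":0,"gripper":0.8},{"tx":0,"ty":0,"tz":0,"ax":0,"ay":0,"az":0,"gripper":0.8},{"tx":0,"ty":0,"tz":0,"ax":0,"ay":0,"az":0,"gripper":-1}]' 20
python3 -m handwheel '[{"tx":0,"ty":0,"tz":0,"ax":0,"ay":0,"az":0,"gripper":-1},{"tx":0,"ty":0,"tz":0,"ax":0,"ay":0,"az":0,"gripper":-1},{"tx":0,"ty":0,"tz":0,"ax":0,"ay":0,"az":0,"gripper":-1},{"tx":0,"ty":0,"tz":0,"ax":0,"ay":0,"az":0,"gripper":-1},{"tx":0,"ty":0,"tz":0,"ax":0,"ay":0,"az":0,"gripper":-1}]'
```

```text
t: 14.4
ee_pos: [435.3, 126.9, 20.7]
ee_rot: [0.002, 3.14, 0.001]
ft_force: [0.3, -0.1, 0.9]
width: 77.9
grip_force: 0.0
t: 15.02
ee_pos: [434.3, 126.9, 19.5]
ee_rot: [0.001, 3.141, 0.0]
ft_force: [-0.6, -0.2, 5.9]
width: 45.4
grip_force: 20.0
```

```bash
python3 -m handwheel '[{"tx":0,"ty":0,"tz":-50,"ax":0,"ay":0,"az":0,"gripper":-1},{"tx":0,"ty":0,"tz":-50,"ax":0,"ay":0,"az":0,"gripper":-1},{"tx":-2.6,"ty":-42.3,"tz":0,"ax":0,"ay":0,"az":0,"gripper":-1},{"tx":-2.6,"ty":-42.3,"tz":0,"ax":0,"ay":0,"az":0,"gripper":-1},{"tx":-2.6,"ty":-42.3,"tz":0,"ax":0,"ay":0,"az":0,"gripper":-1}]'
python3 -m handwheel '[{"tx":-2.6,"ty":-42.3,"tz":0,"ax":0,"ay":0,"az":0,"gripper":-1},{"tx":-2.6,"ty":-42.3,"tz":0,"ax":0,"ay":0,"az":0,"gripper":-1},{"tx":-2.6,"ty":-42.3,"tz":0,"ax":0,"ay":0,"az":0,"gripper":-1},{"tx":0,"ty":0,"tz":30,"ax":0,"ay":0,"az":0,"gripper":-1},{"tx":0,"ty":0,"tz":0,"ax":0,"ay":0,"az":0,"gripper":-1}]'
python3 -m handwheel '[{"tx":0,"ty":0,"tz":0,"ax":0,"ay":0,"az":0,"gripper":-1}]'
```

```text
t: 15.65
ee_pos: [441.8, -1.2, 119.3]
ee_rot: [0.0, 3.141, -0.0]
ft_force: [0.4, -0.1, -0.3]
width: 44.7
grip_force: 20.0
t: 16.27
ee_pos: [448.2, -126.7, 87.9]
ee_rot: [-0.002, -3.138, -0.002]
ft_force: [-0.4, -0.5, -1.0]
width: 45.2
grip_force: 20.0
t: 16.4
ee_pos: [449.7, -126.6, 89.8]
ee_rot: [0.0, 3.142, 0.0]
ft_force: [0.8, 1.0, -0.1]
width: 44.8
grip_force: 20.0
```

Now I'll lower it from 89.7 to about 42.5, slowly at the end.

```bash
python3 -m handwheel '[{"tx":-0.5,"ty":0,"tz":25,"ax":0,"ay":0,"az":0,"gripper":-1},{"tx":0,"ty":0,"tz":13,"ax":0,"ay":0,"az":0,"gripper":-1},{"tx":0,"ty":0,"tz":5,"ax":0,"ay":0,"az":0,"gripper":-1},{"tx":0,"ty":0,"tz":2,"ax":0,"ay":0,"az":0,"gripper":-1},{"tx":0,"ty":0,"tz":0,"ax":0,"ay":0,"az":0,"gripper":-1}]'
python3 -m handwheel '[{"tx":0,"ty":0,"tz":1,"ax":0,"ay":0,"az":0,"gripper":-1},{"tx":0,"ty":0,"tz":0,"ax":0,"ay":0,"az":0,"gripper":-1}]'
python3 -m handwheel '[{"tx":0,"ty":0,"tz":0.7,"ax":0,"ay":0,"az":0,"gripper":-1},{"tx":0,"ty":0,"tz":0,"ax":0,"ay":0,"az":0,"gripper":-1}]'
```

```text
t: 17.02
ee_pos: [450.3, -127.0, 44.6]
ee_rot: [0.001, 3.141, -0.0]
ft_force: [-0.7, -0.4, -0.6]
width: 44.6
grip_force: 20.0
t: 17.27
ee_pos: [450.2, -127.0, 43.4]
ee_rot: [0.001, 3.141, -0.0]
ft_force: [0.9, -0.3, -0.5]
width: 44.8
grip_force: 20.0
t: 17.52
ee_pos: [450.1, -127.0, 42.6]
ee_rot: [0.001, 3.142, -0.0]
ft_force: [-0.1, 0.6, -1.2]
width: 45.1
grip_force: 20.0
```

```bash
python3 -m handwheel '[{"tx":0,"ty":0,"tz":0.6,"ax":0,"ay":0,"az":0,"gripper":-1},{"tx":0,"ty":0,"tz":0,"ax":0,"ay":0,"az":0,"gripper":-1}]'
python3 -m handwheel '[{"tx":0,"ty":0,"tz":0.4,"ax":0,"ay":0,"az":0,"gripper":-1},{"tx":0,"ty":0,"tz":0,"ax":0,"ay":0,"az":0,"gripper":-1}]'
```

```text
t: 17.77
ee_pos: [450.2, -127.0, 42.5]
ee_rot: [0.001, 3.141, -0.0]
ft_force: [-3.3, 1.7, 9.4]
width: 44.6
grip_force: 20.0
t: 18.02
ee_pos: [450.3, -127.0, 42.5]
ee_rot: [0.001, 3.141, -0.0]
ft_force: [-4.4, 1.8, 15.2]
width: 44.9
grip_force: 20.0
```

```bash
python3 -m handwheel '[{"tx":0,"ty":0,"tz":0,"ax":0,"ay":0,"az":0,"gripper":0.05},{"tx":0,"ty":0,"tz":0,"ax":0,"ay":0,"az":0,"gripper":0.3},{"tx":0,"ty":0,"tz":0,"ax":0,"ay":0,"az":0,"gripper":0.6},{"tx":0,"ty":0,"tz":0,"ax":0,"ay":0,"az":0,"gripper":0.6},{"tx":0,"ty":0,"tz":-20,"ax":0,"ay":0,"az":0,"gripper":0.8}]'
python3 -m handwheel '[{"tx":0,"ty":0,"tz":-55,"ax":0,"ay":0,"az":0,"gripper":0.8},{"tx":0,"ty":0,"tz":-55,"ax":0,"ay":0,"az":0,"gripper":0.8},{"tx":-31,"ty":40.6,"tz":0,"ax":0,"ay":0,"az":0,"gripper":0.8},{"tx":-31,"ty":40.6,"tz":0,"ax":0,"ay":0,"az":0,"gripper":0.8},{"tx":-31,"ty":40.6,"tz":0,"ax":0,"ay":0,"az":0,"gripper":0.8}]'
python3 -m handwheel '[{"tx":-31,"ty":40.6,"tz":0,"ax":0,"ay":0,"az":0,"gripper":0.8},{"tx":-31,"ty":40.6,"tz":0,"ax":0,"ay":0,"az":0,"gripper":0.8},{"tx":-31,"ty":40.6,"tz":0,"ax":0,"ay":0,"az":0,"gripper":0.8},{"tx":0,"ty":0,"tz":50,"ax":0,"ay":0,"az":0,"gripper":1},{"tx":0,"ty":0,"tz":0,"ax":0,"ay":0,"az":0,"gripper":1}]'
python3 - <<'E'
from h import *
a=[]
for i in range(4): im,d,p,K,W=look("wrist","w8.png"); a.append(state()["ee_pos"]); 
print(np.mean(a,0),state()["q"])
rim(im,p,K,W,(636,116),58,12,tag="sq")
E
```

```text
t: 18.65
ee_pos: [449.3, -126.6, 60.8]
ee_rot: [-0.001, -3.139, -0.001]
ft_force: [0.3, -1.2, -0.4]
width: 79.8
grip_force: 0.0
t: 19.27
ee_pos: [544.0, -3.8, 171.7]
ee_rot: [0.001, 3.141, -0.0]
ft_force: [0.6, -0.1, -0.0]
width: 83.5
grip_force: 0.0
t: 19.9
ee_pos: [634.0, 116.6, 118.1]
ee_rot: [-0.0, -3.134, 0.001]
ft_force: [-0.0, -0.0, 0.5]
width: 92.7
grip_force: 0.0
[636.40891567 116.22136867 122.53083334] [ 1.08482827e-01  6.25411161e-01  1.46461935e+00 -4.66421660e-05
  1.04900371e+00 -1.46099163e+00]
sq n 3046 px 239 312 183 254 rect [633.8 114.6] [57.7 55.5] 3.8 ell [633.7 114.1] [70.9 72.3]
```

```bash
python3 -m handwheel '[{"tx":1.5,"ty":-1,"tz":0,"ax":0,"ay":0,"az":-3.8,"gripper":1},{"tx":0,"ty":0,"tz":45,"ax":0,"ay":0,"az":0,"gripper":1},{"tx":0,"ty":0,"tz":35,"ax":0,"ay":0,"az":0,"gripper":1},{"tx":0,"ty":0,"tz":13,"ax":0,"ay":0,"az":0,"gripper":1},{"tx":0,"ty":0,"tz":0,"ax":0,"ay":0,"az":0,"gripper":1}]'
python3 -m handwheel '[{"tx":0,"ty":0,"tz":0,"ax":0,"ay":0,"az":0,"gripper":-1},{"tx":0,"ty":0,"tz":0,"ax":0,"ay":0,"az":0,"gripper":-1},{"tx":0,"ty":0,"tz":0,"ax":0,"ay":0,"az":0,"gripper":-1},{"tx":0,"ty":0,"tz":0,"ax":0,"ay":0,"az":0,"gripper":-1},{"tx":0,"ty":0,"tz":0,"ax":0,"ay":0,"az":0,"gripper":-1}]' 20
python3 -m handwheel '[{"tx":0,"ty":0,"tz":0,"ax":0,"ay":0,"az":0,"gripper":-1}]'
```

```text
t: 20.72
ee_pos: [635.2, 115.4, 29.4]
ee_rot: [-0.103, 3.139, 0.0]
ft_force: [-0.7, 0.7, -0.1]
width: 92.8
grip_force: 0.0
t: 21.35
ee_pos: [634.9, 115.5, 28.8]
ee_rot: [-0.103, 3.14, -0.0]
ft_force: [-1.5, -0.8, 3.1]
width: 55.8
grip_force: 20.0
t: 21.48
ee_pos: [634.9, 115.5, 28.8]
ee_rot: [-0.103, 3.14, -0.0]
ft_force: [-0.5, -0.9, 4.0]
width: 56.1
grip_force: 20.0
```

```bash
python3 -m handwheel '[{"tx":0,"ty":0,"tz":-45,"ax":0,"ay":0,"az":0,"gripper":-1},{"tx":0,"ty":0,"tz":-45,"ax":0,"ay":0,"az":0,"gripper":-1},{"tx":0,"ty":0,"tz":-45,"ax":0,"ay":0,"az":0,"gripper":-1},{"tx":6.5,"ty":-44.7,"tz":0,"ax":0,"ay":0,"az":0,"gripper":-1},{"tx":6.5,"ty":-44.7,"tz":0,"ax":0,"ay":0,"az":0,"gripper":-1}]'
python3 -m handwheel '[{"tx":6.5,"ty":-44.7,"tz":0,"ax":0,"ay":0,"az":0,"gripper":-1},{"tx":6.5,"ty":-44.7,"tz":0,"ax":0,"ay":0,"az":0,"gripper":-1},{"tx":6.5,"ty":-44.7,"tz":0,"ax":0,"ay":0,"az":0,"gripper":-1},{"tx":6.5,"ty":-44.7,"tz":0,"ax":0,"ay":0,"az":0,"gripper":-1},{"tx":6.5,"ty":-44.7,"tz":0,"ax":0,"ay":0,"az":0,"gripper":-1}]'
python3 -m handwheel '[{"tx":6.5,"ty":-44.7,"tz":0,"ax":0,"ay":0,"az":0,"gripper":-1},{"tx":6.2,"ty":-44.7,"tz":0,"ax":0,"ay":0,"az":0,"gripper":-1},{"tx":0,"ty":0,"tz":0,"ax":0,"ay":0,"az":9,"gripper":-1},{"tx":0,"ty":0,"tz":0,"ax":0,"ay":0,"az":9,"gripper":-1},{"tx":0,"ty":0,"tz":0,"ax":0,"ay":0,"az":9,"gripper":-1}]'
python3 -m handwheel '[{"tx":0,"ty":0,"tz":0,"ax":0,"ay":0,"az":9,"gripper":-1},{"tx":0,"ty":0,"tz":0,"ax":0,"ay":0,"az":9.4,"gripper":-1},{"tx":0,"ty":0,"tz":30,"ax":0,"ay":0,"az":0,"gripper":-1},{"tx":0,"ty":0,"tz":30,"ax":0,"ay":0,"az":0,"gripper":-1},{"tx":0,"ty":0,"tz":0,"ax":0,"ay":0,"az":0,"gripper":-1}]'
python3 -m handwheel '[{"tx":0,"ty":0,"tz":0,"ax":0,"ay":0,"az":0,"gripper":-1},{"tx":0,"ty":0,"tz":0,"ax":0,"ay":0,"az":0,"gripper":-1}]'
python3 - <<'E'
from h import *
a=[]
for i in range(3): im,d,p,K,W=look("wrist","w9.png"); s=state(); a.append(s["ee_pos"])
print(np.mean(a,0)); M=R.from_rotvec(s["ee_rot"]).as_matrix(); print(M.round(3), np.degrees(np.arctan2(M[1,1],M[0,1])))
rim(im,p,K,W,(603.5,-290),33,20,tag="s_sq")
E
```

```text
t: 22.1
ee_pos: [627.4, 24.8, 163.7]
ee_rot: [-0.105, 3.139, 0.0]
ft_force: [-0.3, -0.6, -1.7]
width: 56.1
grip_force: 20.0
t: 22.72
ee_pos: [609.4, -200.9, 163.1]
ee_rot: [0.103, -3.139, -0.001]
ft_force: [0.7, 0.2, -1.8]
width: 56.0
grip_force: 20.0
t: 23.35
ee_pos: [602.8, -289.6, 162.9]
ee_rot: [-0.641, -3.075, -0.001]
ft_force: [0.1, 0.1, -0.7]
width: 55.8
grip_force: 20.0
t: 23.98
ee_pos: [601.7, -288.9, 101.1]
ee_rot: [-1.115, -2.932, -0.001]
ft_force: [0.4, -0.1, -0.5]
width: 55.7
grip_force: 20.0
t: 24.22
ee_pos: [603.7, -290.0, 105.0]
ee_rot: [1.116, 2.935, -0.0]
ft_force: [0.7, 0.5, -1.5]
width: 56.1
grip_force: 20.0
[ 603.47437138 -289.9015552   104.58242175]
[[-0.747  0.664  0.001]
 [ 0.664  0.747 -0.001]
 [-0.001  0.    -1.   ]] 48.36425858537002
s_sq n 3159 px 231 323 177 223 rect [ 589. -278.] [73.4 38.3] 48.9 ell [ 589.4 -279.1] [62.3 81.5]
```

```bash
python3 -m handwheel '[{"tx":0,"ty":0,"tz":28,"ax":0,"ay":0,"az":0,"gripper":-1},{"tx":0,"ty":0,"tz":15,"ax":0,"ay":0,"az":0,"gripper":-1},{"tx":0,"ty":0,"tz":5,"ax":0,"ay":0,"az":0,"gripper":-1},{"tx":0,"ty":0,"tz":3,"ax":0,"ay":0,"az":0,"gripper":-1},{"tx":0,"ty":0,"tz":0,"ax":0,"ay":0,"az":0,"gripper":-1}]'
python3 -m handwheel '[{"tx":0,"ty":0,"tz":0.8,"ax":0,"ay":0,"az":0,"gripper":-1},{"tx":0,"ty":0,"tz":0,"ax":0,"ay":0,"az":0,"gripper":-1}]'
```

```text
t: 25.0
ee_pos: [603.3, -289.8, 53.0]
ee_rot: [1.116, 2.936, -0.0]
ft_force: [-0.0, -0.8, -2.3]
width: 55.8
grip_force: 20.0
t: 25.25
ee_pos: [603.2, -289.8, 52.0]
ee_rot: [1.116, 2.936, -0.0]
ft_force: [0.3, 0.3, -0.9]
width: 56.0
grip_force: 20.0
```

```bash
python3 -m handwheel '[{"tx":0,"ty":0,"tz":0.6,"ax":0,"ay":0,"az":0,"gripper":-1},{"tx":0,"ty":0,"tz":0,"ax":0,"ay":0,"az":0,"gripper":-1}]'
python3 -m handwheel '[{"tx":0,"ty":0,"tz":0.3,"ax":0,"ay":0,"az":0,"gripper":-1},{"tx":0,"ty":0,"tz":0,"ax":0,"ay":0,"az":0,"gripper":-1}]'
```

```text
t: 25.5
ee_pos: [603.2, -289.8, 51.8]
ee_rot: [1.116, 2.936, -0.0]
ft_force: [-2.0, 1.0, 6.1]
width: 55.7
grip_force: 20.0
t: 25.75
ee_pos: [603.3, -289.8, 51.8]
ee_rot: [1.116, 2.936, -0.0]
ft_force: [-3.6, 1.6, 8.4]
width: 55.9
grip_force: 20.0
```

```bash
python3 -m handwheel '[{"tx":0,"ty":0,"tz":0,"ax":0,"ay":0,"az":0,"gripper":0.3},{"tx":0,"ty":0,"tz":0,"ax":0,"ay":0,"az":0,"gripper":0.5},{"tx":0,"ty":0,"tz":0,"ax":0,"ay":0,"az":0,"gripper":0.8},{"tx":0,"ty":0,"tz":0,"ax":0,"ay":0,"az":0,"gripper":0.8},{"tx":0,"ty":0,"tz":-20,"ax":0,"ay":0,"az":0,"gripper":0.8}]'
python3 -m handwheel '[{"tx":0,"ty":0,"tz":-50,"ax":0,"ay":0,"az":0,"gripper":0.8},{"tx":0,"ty":0,"tz":-50,"ax":0,"ay":0,"az":0,"gripper":0.8},{"tx":0,"ty":0,"tz":0,"ax":0,"ay":0,"az":-10.4,"gripper":0.8},{"tx":0,"ty":0,"tz":0,"ax":0,"ay":0,"az":-10.4,"gripper":0.8},{"tx":0,"ty":0,"tz":0,"ax":0,"ay":0,"az":-10.4,"gripper":0.8}]'
python3 -m handwheel '[{"tx":0,"ty":0,"tz":0,"ax":0,"ay":0,"az":-10.4,"gripper":0.8},{"tx":14.1,"ty":53.4,"tz":0,"ax":0,"ay":0,"az":0,"gripper":0.8},{"tx":14.1,"ty":53.4,"tz":0,"ax":0,"ay":0,"az":0,"gripper":0.8},{"tx":14.1,"ty":53.4,"tz":0,"ax":0,"ay":0,"az":0,"gripper":0.8},{"tx":14.1,"ty":53.4,"tz":0,"ax":0,"ay":0,"az":0,"gripper":0.8}]'
python3 -m handwheel '[{"tx":14.1,"ty":53.4,"tz":0,"ax":0,"ay":0,"az":0,"gripper":0.8},{"tx":14.1,"ty":53.4,"tz":0,"ax":0,"ay":0,"az":0,"gripper":0.8},{"tx":14.1,"ty":53.4,"tz":0,"ax":0,"ay":0,"az":0,"gripper":0.8},{"tx":14.1,"ty":53.4,"tz":0,"ax":0,"ay":0,"az":0,"gripper":0.8},{"tx":14.1,"ty":53.4,"tz":0,"ax":0,"ay":0,"az":0,"gripper":0.8}]'
python3 -m handwheel '[{"tx":14.1,"ty":53.4,"tz":0,"ax":0,"ay":0,"az":0,"gripper":0.8},{"tx":14.1,"ty":53.4,"tz":0,"ax":0,"ay":0,"az":0,"gripper":0.8},{"tx":0,"ty":0,"tz":0,"ax":0,"ay":0,"az":0,"gripper":0.8},{"tx":0,"ty":0,"tz":0,"ax":0,"ay":0,"az":0,"gripper":0.8}]'
python3 - <<'E'
from h import *
a=[]
for i in range(4): im,d,p,K,W=look("wrist","w10.png"); s=state(); a.append(s["ee_pos"])
print(np.mean(a,0),s["q"])
rim(im,p,K,W,(448,297),52,9,tag="obl")
E
```

```text
t: 26.38
ee_pos: [602.3, -289.3, 70.2]
ee_rot: [-1.116, -2.934, -0.001]
ft_force: [0.1, -0.1, 0.2]
width: 83.3
grip_force: 0.0
t: 27.0
ee_pos: [603.3, -289.8, 172.6]
ee_rot: [0.276, 3.128, -0.001]
ft_force: [-1.0, -0.1, -1.2]
width: 83.5
grip_force: 0.0
t: 27.62
ee_pos: [546.5, -74.5, 172.4]
ee_rot: [0.001, 3.14, -0.001]
ft_force: [1.9, 0.6, 0.5]
width: 83.6
grip_force: 0.0
t: 28.25
ee_pos: [476.2, 192.8, 172.4]
ee_rot: [0.001, 3.14, 0.001]
ft_force: [-0.4, -0.2, -0.1]
width: 83.9
grip_force: 0.0
t: 28.75
ee_pos: [448.6, 297.5, 171.6]
ee_rot: [0.0, 3.141, 0.0]
ft_force: [0.0, 0.1, 0.3]
width: 83.9
grip_force: 0.0
[448.82885868 296.84523464 171.29297818] [ 4.97771198e-01  3.84416129e-01  1.73131772e+00 -9.19928880e-05
  1.02560455e+00 -1.07069344e+00]
obl n 3170 px 221 338 145 253 rect [447.1 298.8] [109.2  54.5] 49.1 ell [446.3 299.2] [ 71.9 133.9]
```

```bash
python3 -m handwheel '[{"tx":1.3,"ty":1.3,"tz":0,"ax":0,"ay":0,"az":-9.8,"gripper":1},{"tx":0,"ty":0,"tz":0,"ax":0,"ay":0,"az":-9.8,"gripper":1},{"tx":0,"ty":0,"tz":0,"ax":0,"ay":0,"az":-9.8,"gripper":1},{"tx":0,"ty":0,"tz":0,"ax":0,"ay":0,"az":-9.8,"gripper":1},{"tx":0,"ty":0,"tz":0,"ax":0,"ay":0,"az":-9.9,"gripper":1}]'
python3 -m handwheel '[{"tx":0,"ty":0,"tz":50,"ax":0,"ay":0,"az":0,"gripper":1},{"tx":0,"ty":0,"tz":30,"ax":0,"ay":0,"az":0,"gripper":1},{"tx":0,"ty":0,"tz":0,"ax":0,"ay":0,"az":0,"gripper":1},{"tx":0,"ty":0,"tz":0,"ax":0,"ay":0,"az":0,"gripper":1}]'
python3 -c "
from h import *
s=state();M=R.from_rotvec(s['ee_rot']).as_matrix();print(np.degrees(np.arctan2(M[1,1],M[0,1])),s['q'][5])"
```

```text
t: 29.58
ee_pos: [447.4, 298.3, 170.9]
ee_rot: [1.311, -2.855, 0.0]
ft_force: [-0.4, -0.2, 0.0]
width: 93.1
grip_force: 0.0
t: 30.08
ee_pos: [447.9, 299.1, 92.1]
ee_rot: [-1.303, 2.857, 0.0]
ft_force: [0.2, -0.8, 1.6]
width: 92.7
grip_force: 0.0
139.0278755532589 -1.9241130567820584
```

```bash
python3 -m handwheel '[{"tx":0,"ty":0,"tz":35,"ax":0,"ay":0,"az":0,"gripper":1},{"tx":0,"ty":0,"tz":25,"ax":0,"ay":0,"az":0,"gripper":1},{"tx":0,"ty":0,"tz":7.5,"ax":0,"ay":0,"az":0,"gripper":1},{"tx":0,"ty":0,"tz":0,"ax":0,"ay":0,"az":0,"gripper":-1},{"tx":0,"ty":0,"tz":0,"ax":0,"ay":0,"az":0,"gripper":-1}]' 25
python3 -m handwheel '[{"tx":0,"ty":0,"tz":0,"ax":0,"ay":0,"az":0,"gripper":-1},{"tx":0,"ty":0,"tz":0,"ax":0,"ay":0,"az":0,"gripper":-1},{"tx":0,"ty":0,"tz":0,"ax":0,"ay":0,"az":0,"gripper":-1},{"tx":0,"ty":0,"tz":0,"ax":0,"ay":0,"az":0,"gripper":-1}]'
```

```text
t: 30.7
ee_pos: [447.8, 299.5, 24.6]
ee_rot: [-1.303, 2.856, 0.0]
ft_force: [0.3, 0.4, -0.0]
width: 77.3
grip_force: 0.0
t: 31.2
ee_pos: [447.3, 299.2, 23.7]
ee_rot: [-1.304, 2.858, 0.0]
ft_force: [-0.3, -1.8, 5.0]
width: 53.7
grip_force: 25.0
```

```bash
python3 -m handwheel '[{"tx":0,"ty":0,"tz":-45,"ax":0,"ay":0,"az":0,"gripper":-1},{"tx":0,"ty":0,"tz":-45,"ax":0,"ay":0,"az":0,"gripper":-1},{"tx":0,"ty":0,"tz":-40,"ax":0,"ay":0,"az":0,"gripper":-1},{"tx":0,"ty":0,"tz":0,"ax":0,"ay":0,"az":9.8,"gripper":-1},{"tx":0,"ty":0,"tz":0,"ax":0,"ay":0,"az":9.8,"gripper":-1}]'
python3 -m handwheel '[{"tx":0,"ty":0,"tz":0,"ax":0,"ay":0,"az":9.8,"gripper":-1},{"tx":0,"ty":0,"tz":0,"ax":0,"ay":0,"az":9.8,"gripper":-1},{"tx":0,"ty":0,"tz":0,"ax":0,"ay":0,"az":9.9,"gripper":-1},{"tx":0.4,"ty":-49,"tz":0,"ax":0,"ay":0,"az":0,"gripper":-1},{"tx":0.4,"ty":-49,"tz":0,"ax":0,"ay":0,"az":0,"gripper":-1}]'
python3 -m handwheel '[{"tx":0.4,"ty":-49,"tz":0,"ax":0,"ay":0,"az":0,"gripper":-1},{"tx":0.4,"ty":-49,"tz":0,"ax":0,"ay":0,"az":0,"gripper":-1},{"tx":0.4,"ty":-49,"tz":0,"ax":0,"ay":0,"az":0,"gripper":-1},{"tx":0.4,"ty":-49,"tz":0,"ax":0,"ay":0,"az":0,"gripper":-1},{"tx":0.4,"ty":-49,"tz":0,"ax":0,"ay":0,"az":0,"gripper":-1}]'
python3 -m handwheel '[{"tx":0.4,"ty":-49,"tz":0,"ax":0,"ay":0,"az":0,"gripper":-1},{"tx":0.4,"ty":-49,"tz":0,"ax":0,"ay":0,"az":0,"gripper":-1},{"tx":0.4,"ty":-49,"tz":0,"ax":0,"ay":0,"az":0,"gripper":-1},{"tx":0.4,"ty":-49,"tz":0,"ax":0,"ay":0,"az":0,"gripper":-1},{"tx":0.4,"ty":-49,"tz":0,"ax":0,"ay":0,"az":0,"gripper":-1}]'
python3 -m handwheel '[{"tx":0,"ty":0,"tz":0,"ax":0,"ay":0,"az":9.7,"gripper":-1},{"tx":0,"ty":0,"tz":0,"ax":0,"ay":0,"az":9.7,"gripper":-1},{"tx":0,"ty":0,"tz":0,"ax":0,"ay":0,"az":9.7,"gripper":-1},{"tx":0,"ty":0,"tz":0,"ax":0,"ay":0,"az":9.7,"gripper":-1},{"tx":0,"ty":0,"tz":0,"ax":0,"ay":0,"az":9.7,"gripper":-1}]'
python3 -m handwheel '[{"tx":0,"ty":0,"tz":0,"ax":0,"ay":0,"az":9.7,"gripper":-1},{"tx":0,"ty":0,"tz":0,"ax":0,"ay":0,"az":9.7,"gripper":-1},{"tx":0,"ty":0,"tz":0,"ax":0,"ay":0,"az":9.8,"gripper":-1},{"tx":0,"ty":0,"tz":0,"ax":0,"ay":0,"az":0,"gripper":-1},{"tx":0,"ty":0,"tz":0,"ax":0,"ay":0,"az":0,"gripper":-1}]'
python3 - <<'E'
from h import *
a=[]
for i in range(4): im,d,p,K,W=look("wrist","w11.png"); s=state(); a.append(s["ee_pos"])
M=R.from_rotvec(s['ee_rot']).as_matrix();print(np.mean(a,0),np.degrees(np.arctan2(M[1,1],M[0,1])),M[:2,:2].round(3))
E
```

```text
t: 31.82
ee_pos: [446.9, 299.1, 153.5]
ee_rot: [-0.79, 3.04, 0.0]
ft_force: [-0.1, -0.4, -2.0]
width: 53.8
grip_force: 25.0
t: 32.45
ee_pos: [445.7, 200.1, 152.9]
ee_rot: [0.001, -3.141, 0.0]
ft_force: [0.7, -0.1, -1.3]
width: 53.6
grip_force: 25.0
t: 33.08
ee_pos: [443.6, -45.4, 153.2]
ee_rot: [-0.001, -3.141, -0.0]
ft_force: [0.6, 0.6, -1.6]
width: 53.7
grip_force: 25.0
t: 33.7
ee_pos: [441.5, -290.4, 153.1]
ee_rot: [-0.001, -3.141, -0.001]
ft_force: [1.1, 0.2, -1.9]
width: 53.7
grip_force: 25.0
t: 34.33
ee_pos: [441.6, -288.7, 153.0]
ee_rot: [-1.299, -2.86, -0.0]
ft_force: [0.2, 0.0, -1.9]
width: 53.9
grip_force: 25.0
t: 34.95
ee_pos: [441.8, -288.8, 153.1]
ee_rot: [-1.967, -2.449, -0.0]
ft_force: [-0.2, -0.2, -1.5]
width: 54.1
grip_force: 25.0
[ 441.82167742 -288.85731246  153.25808221] 12.344078438996611 [[-0.214  0.977]
 [ 0.977  0.214]]
```

View pics/w11.png

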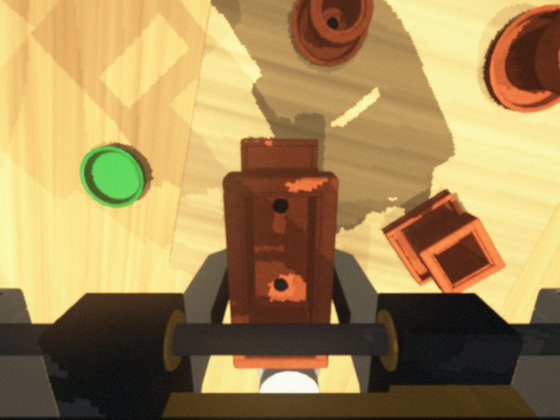

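The wrist picture shows the oblong pot held over its saucer and aligned with it, the saucer end showing at (280,155). The square pot is in its saucer at (455,245), the small pot at (333,25) and the large at (530,60). The green look-alike (113,175) and the jar (290,382) are clear. I'll check the pot's centre against the TCP along its length, then lower it.

```bash
python3 - <<'E'
from h import *
K,W=cam("wrist")
for uv,z in(((281,172),181.5),((281,358),181.5),((281,366),181.5),((280,139),33)):
    r=W[:3,:3]@np.linalg.inv(K)@np.array([*uv,1.]); P=W[:3,3]+r*(z-W[2,3])/r[2]; print(uv,P.round(1), np.hypot(*(P[:2]-[442,-288.8])).round(1))
E
python3 -m handwheel '[{"tx":0,"ty":0.8,"tz":35,"ax":0,"ay":0,"az":0,"gripper":-1},{"tx":0,"ty":0,"tz":30,"ax":0,"ay":0,"az":0,"gripper":-1},{"tx":0,"ty":0,"tz":20,"ax":0,"ay":0,"az":0,"gripper":-1},{"tx":0,"ty":0,"tz":10,"ax":0,"ay":0,"az":0,"gripper":-1},{"tx":0,"ty":0,"tz":0,"ax":0,"ay":0,"az":0,"gripper":-1}]'
```

```text
(281, 172) [ 430.2 -229.5  181.5] 60.5
(281, 358) [ 452.6 -331.2  181.5] 43.7
(281, 366) [ 453.7 -336.6  181.5] 49.2
(280, 139) [ 429.1 -226.1   33. ] 64.0
t: 35.78
ee_pos: [442.6, -288.7, 58.2]
ee_rot: [-1.971, -2.446, -0.0]
ft_force: [1.0, 0.1, -1.0]
width: 54.0
grip_force: 25.0
```

The pot may sit up to 5 mm along the tool's +x from the TCP, while the wide views say about 1 mm. The saucer leaves 8 mm either way, so I'll shift 2.5 mm and lower.

```bash
python3 -m handwheel '[{"tx":-2.5,"ty":0,"tz":0,"ax":0,"ay":0,"az":0,"gripper":-1},{"tx":0,"ty":0,"tz":5,"ax":0,"ay":0,"az":0,"gripper":-1},{"tx":0,"ty":0,"tz":4,"ax":0,"ay":0,"az":0,"gripper":-1},{"tx":0,"ty":0,"tz":1.3,"ax":0,"ay":0,"az":0,"gripper":-1},{"tx":0,"ty":0,"tz":0,"ax":0,"ay":0,"az":0,"gripper":-1}]'
python3 -m handwheel '[{"tx":0,"ty":0,"tz":0.8,"ax":0,"ay":0,"az":0,"gripper":-1},{"tx":0,"ty":0,"tz":0,"ax":0,"ay":0,"az":0,"gripper":-1}]'
python3 -m handwheel '[{"tx":0,"ty":0,"tz":0.5,"ax":0,"ay":0,"az":0,"gripper":-1},{"tx":0,"ty":0,"tz":0,"ax":0,"ay":0,"az":0,"gripper":-1}]'
```

```text
t: 36.4
ee_pos: [443.2, -291.1, 48.0]
ee_rot: [-1.971, -2.446, -0.0]
ft_force: [-0.1, 0.6, -1.3]
width: 54.0
grip_force: 25.0
t: 36.65
ee_pos: [443.2, -291.2, 47.3]
ee_rot: [1.971, 2.446, -0.0]
ft_force: [0.3, -0.3, -1.4]
width: 53.8
grip_force: 25.0
t: 36.9
ee_pos: [443.2, -291.2, 46.7]
ee_rot: [1.971, 2.446, -0.0]
ft_force: [0.6, 0.3, -2.0]
width: 53.9
grip_force: 25.0
```

```bash
python3 -m handwheel '[{"tx":0,"ty":0,"tz":0.5,"ax":0,"ay":0,"az":0,"gripper":-1},{"tx":0,"ty":0,"tz":0,"ax":0,"ay":0,"az":0,"gripper":-1}]'
python3 -m handwheel '[{"tx":0,"ty":0,"tz":0.3,"ax":0,"ay":0,"az":0,"gripper":-1},{"tx":0,"ty":0,"tz":0,"ax":0,"ay":0,"az":0,"gripper":-1}]'
```

```text
t: 37.15
ee_pos: [443.2, -291.2, 46.7]
ee_rot: [1.971, 2.446, -0.0]
ft_force: [-3.2, 0.9, 5.0]
width: 54.3
grip_force: 25.0
t: 37.4
ee_pos: [443.2, -291.2, 46.7]
ee_rot: [1.971, 2.446, -0.0]
ft_force: [-3.6, 2.8, 8.7]
width: 53.6
grip_force: 25.0
```

```bash
python3 -m handwheel '[{"tx":0,"ty":0,"tz":0,"ax":0,"ay":0,"az":0,"gripper":0.25},{"tx":0,"ty":0,"tz":0,"ax":0,"ay":0,"az":0,"gripper":0.45},{"tx":0,"ty":0,"tz":0,"ax":0,"ay":0,"az":0,"gripper":0.8},{"tx":0,"ty":0,"tz":0,"ax":0,"ay":0,"az":0,"gripper":0.8},{"tx":0,"ty":0,"tz":-20,"ax":0,"ay":0,"az":0,"gripper":0.8}]'
python3 -m handwheel '[{"tx":0,"ty":0,"tz":-50,"ax":0,"ay":0,"az":0,"gripper":0.8},{"tx":0,"ty":0,"tz":-50,"ax":0,"ay":0,"az":0,"gripper":0.8},{"tx":0,"ty":0,"tz":-50,"ax":0,"ay":0,"az":0,"gripper":0.8},{"tx":0,"ty":0,"tz":0,"ax":0,"ay":0,"az":-9.7,"gripper":0.8},{"tx":0,"ty":0,"tz":0,"ax":0,"ay":0,"az":-9.7,"gripper":0.8}]' >/dev/null
python3 -m handwheel '[{"tx":0,"ty":0,"tz":0,"ax":0,"ay":0,"az":-9.7,"gripper":0.8},{"tx":0,"ty":0,"tz":0,"ax":0,"ay":0,"az":-9.7,"gripper":0.8},{"tx":0,"ty":0,"tz":0,"ax":0,"ay":0,"az":-9.7,"gripper":0.8},{"tx":0,"ty":0,"tz":0,"ax":0,"ay":0,"az":-9.7,"gripper":0.8},{"tx":0,"ty":0,"tz":0,"ax":0,"ay":0,"az":-9.7,"gripper":0.8}]' >/dev/null
python3 -m handwheel '[{"tx":0,"ty":0,"tz":0,"ax":0,"ay":0,"az":-9.8,"gripper":0.8},{"tx":-45,"ty":30,"tz":0,"ax":0,"ay":0,"az":0,"gripper":0.8},{"tx":-45,"ty":30,"tz":0,"ax":0,"ay":0,"az":0,"gripper":0.8},{"tx":-45,"ty":30,"tz":0,"ax":0,"ay":0,"az":0,"gripper":0.8},{"tx":-45,"ty":0,"tz":-20,"ax":0,"ay":0,"az":0,"gripper":0.8}]'
python3 -m handwheel '[{"tx":0,"ty":0,"tz":-20,"ax":0,"ay":0,"az":0,"gripper":0.8},{"tx":0,"ty":0,"tz":0,"ax":0,"ay":0,"az":0,"gripper":0.8}]'
python3 - <<'E'
from h import *
im,d,p,K,W=look("wrist","w12.png"); np.savez("w12.npz",im=im,p=p,K=K,W=W); look("side","side2.png")
for n,xy,zt in(("large",(630,-115),89),("small",(450,-127),71),("square",(603,-290),81),("oblong",(442,-289),75)):
    try:
        rim(im,p,K,W,xy,zt,10,tag=n); rim(im,p,K,W,xy,33,20 if 0 else 12,tag="saucer")
    except Exception as e: print(n,e)
a=cv2.imread("pics/side2.png")[180:360,250:470]; cv2.imwrite("pics/sidecrop.png",cv2.resize(a,None,fx=3,fy=3,interpolation=cv2.INTER_CUBIC))
E
```

```text
t: 38.02
ee_pos: [442.5, -290.6, 65.1]
ee_rot: [-1.97, -2.444, 0.0]
ft_force: [0.3, -0.3, -1.0]
width: 83.2
grip_force: 0.0
t: 39.9
ee_pos: [624.1, -198.9, 234.9]
ee_rot: [0.002, -3.139, -0.002]
ft_force: [0.1, -1.1, 0.5]
width: 83.5
grip_force: 0.0
t: 40.15
ee_pos: [623.8, -201.3, 256.7]
ee_rot: [0.0, 3.14, -0.001]
ft_force: [0.6, -0.0, -0.7]
width: 83.7
grip_force: 0.0
large n 1366 px 328 384 169 223 rect [ 629.2 -114.6] [62.8 63.6] 0.0 ell [ 629.  -114.7] [62.6 64.6]
saucer n 1125 px 314 374 155 214 rect [ 621.6 -125.9] [55.  82.4] 48.1 ell [ 630.6 -115.6] [82.  82.5]
small n 1244 px 331 376 0 48 rect [ 454.4 -126.4] [45.1 42.5] 90.0 ell [ 453.7 -126.4] [43.9 46.5]
saucer n 975 px 318 366 0 60 rect [ 455.4 -135.4] [62.3 43. ] 34.2 ell [ 451.4 -128.8] [58.  62.3]
square n 1541 px 170 237 139 204 rect [ 602.9 -286.3] [55.7 56.9] 48.4 ell [ 602.7 -285.7] [66.4 75.6]
saucer n 996 px 172 248 125 203 rect [ 602.8 -289.8] [73.1 73.1] 48.0 ell [ 604.7 -290.5] [90.  98.2]
oblong n 2184 px 132 252 0 55 rect [ 448.1 -286. ] [ 51.  109.7] 11.9 ell [ 454.6 -304.6] [ 52.  165.7]
saucer n 2057 px 156 240 0 39 rect [ 438.  -291.5] [27.  90.7] 12.1 ell [ 440.4 -294.6] [ 33.5 115.2]
```

View pics/w12.png

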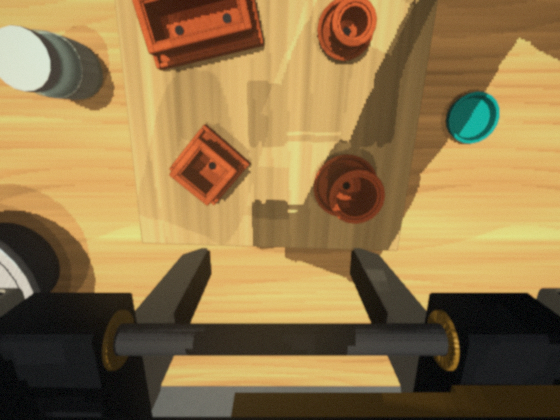

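View pics/sidecrop.png

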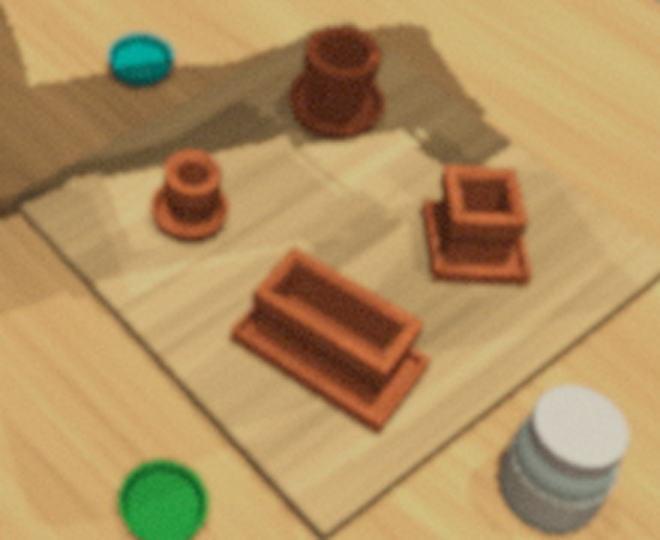

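Both pictures show all four pots upright in their own saucers. In the wrist view they are at: large (349,188), small (348,28), square (208,165), oblong (200,30). The fits put each rim at the height expected with the foot on the saucer floor. The square and oblong pots are in line with their saucers to under 1°, off centre by a few millimetres against 8 mm of room. The jar and the board look undisturbed, so I'm handing in.

```bash
python3 -c "
from bench import *
print(finish_job())"
```

```text
the job is handed in; nothing more can be done
None
```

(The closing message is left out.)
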